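# Bring the label printer back into service after a roll change

## Task

A new roll is in the label printer. Using only your fingertips, push its raised cover down until it is fully shut, then switch on the socket strip by pressing the raised end of its red rocker all the way over, and then press the printer's blue feed button right down and let it come up again. Keep to that order, never push the red cancel button or lift the cover any higher, pick nothing up, and leave everything else on the desk where it stands.

Things in the scene. Friction and masses are not known exactly. Their poses are not given: they have to be found in the camera images.
- printer: label printer, white tub 214 mm deep (x), 176 mm wide (y), fixed; 135 mm tall with its dark cover shut. Origin under its centre at desk height; x runs from its front (nearest the robot) to its rear, y to the left, z up. The flat control ledge along the front (x -0.107 to -0.055) is 85 mm above the desk; the shut cover's front face rises just behind it, 50 mm higher
- cover (a joint): angle of the cover about its rear hinge, rad: 0 fully shut (hard stop), larger is more open, 0.35 to 0.65 at the start. The stiff hinge stays where it is left and yields to about 1 to 3 N at the front edge. The cover is a shell 176 mm wide reaching 157 mm ahead of the hinge; shut, its flat top lies 50 mm above the hinge line
- cover_pad (a point): middle of the grey push pad (10 x 60 mm) on top of the cover near its front edge, where it is pushed shut: 126 mm ahead of the hinge line and, measured at right angles, 50 mm above it. Moves with the cover; z is the outward normal of the cover's top, x points from the front edge to the hinge, y along the hinge line
- cover_hinge (a point): middle of the cover's hinge line, which runs along the printer's y axis, 85 mm above the desk at the rear of the printer; axes as the printer's
- feed (a joint): travel of the blue feed button, m: 0 up, 0.004 right down (straight down, 1.5 N to start, about 5 N right down, springs back)
- feed_top (a point): centre of the top of the blue feed button, a cap 21 mm across, 8 mm proud of the ledge, on the printer's right end of the control ledge (its -y side)
- cancel (a joint): travel of the red cancel button, m: 0 up, 0.004 down; not to be pressed
- cancel_top (a point): centre of the top of the red cancel button, same size, on the left end of the ledge (+y side), 116 mm from the feed button
- strip: white three-way socket strip, 260 x 56 x 40 mm, fixed, a black plug (34 mm tall) in the socket farthest from the rocker. Origin under its centre at desk height; x runs along its length, the rocker is near its -x end (the end nearer the robot), z up. It lies to the left or to the right of the printer
- rocker (a joint): angle of the red rocker, rad: 0 off, 0.40 on. It snaps over the middle (0.20) to either stop and stays; about 3 to 4 N at the end starts it
- rocker_pivot (a point): middle of the rocker's pivot line, which runs across the strip (y), 42 mm above the desk; axes as the strip's
- rocker_on (a point): point on top of the red rocker near its ON end (marked with a white bar, at the strip's end), 13 mm from the pivot line. The rocker is 32 mm long along the strip, 24 mm wide; off, this end stands raised, its edge 10 mm above the strip's top face, and comes down 6 mm when switched on
- pen_tray: open wooden pen tray, 240 x 75 x 28 mm, loose. Origin under its centre, long side along x
- marker: black marker pen with a green cap, 128 mm long, 16 mm thick, lying loose in the pen tray. Origin near its middle, at its underside
- mug: white mug, 92 mm tall, 80 mm across, handle at its +y side. Origin under its centre
- spare_roll: spare roll of white labels standing on end, 84 mm across, 104 mm tall. Origin under its centre
- stapler: teal desk stapler, 135 x 36 x 62 mm. Origin under its centre, long side along x
- parcel: small brown parcel, 160 x 120 x 70 mm. Origin under its centre

How it is judged:
By the outcome, as a careful person would: the job done as asked, in the order asked, and still so for the second after the job is handed in, with the robot touching nothing.
It also fails if it takes over 51 s, if anything falls off the work surface, if the arm or the gripper's body presses on something with over 40 N, if the wrist force passes 120 N, or if a joint passes its speed limit or range.

## Robot

A 6-joint arm with a two-finger parallel gripper is mounted at the origin on the work surface. World frame = base frame: x ahead of the robot, y to its left, z up, the work surface at z = 0. Lengths are in m, angles in degrees, forces in N, time in s.
With the tool pointing down it reaches from about 0.4 to 0.825 m from the base axis. Payload 7 kg.
Tool frame: the origin (TCP) lies midway between the tips of the shut fingers; the grasp point (between the pads) lies 19 mm behind it; z points along the fingers, y is the line along which they close (so a half turn about z gives the same grasp; the last joint's range is limited). The gripper opens to 88 mm and grips with 3 to 60 N. Pads are 19 mm wide; open, the fingers measure 130 mm over their backs; the gripper's body (78 mm by 193 mm) begins 47 mm behind the grasp point.
Start: joints at [84.861, 20.546, 0.682, 0, -70.136, -16.507], TCP at [0.249, 0.627, 0.227] pointing down, gripper open.
Joint ranges: [-176.03, 176.03], [-82.01, 121.73], [-58.28, 71.71], [-173.87, 95.51], [-174.79, -0.11], [-173.66, 173.66]. Speed limits (degrees/s): [136.94, 136.94, 172.46, 180, 180, 180].

## Interface

Orientations are given as a 3x3 rotation matrix whose columns are the frame's x, y, z axes.
In Python, from rig import robot gives the robot as it stands. Calls block until the motion is done:
- robot.goto(position, orientation): joint-space move of the TCP to a pose.
- robot.servo_line(position, ori=None, speed=0.15): straight line of the TCP; ori=None keeps the orientation; speed is the mean speed in m/s.
- robot.movej(angles): joint-space move.
- robot.move_gripper(opening): opening from 0.0 (shut) to 1.0 (fully open); the grip force is fixed at half the most; returns when the fingers have stopped.
- robot.dwell(seconds).
- robot.ik(position, orientation): joint angles nearest the present ones, or None.
- robot.grab_frame(name): name is "scene" or "top"; returns (picture, depth): 384x512x3 uint8, red, green, blue; 384x512 float32, m along the optical axis (not along the pixel's ray), 0 where there is no reading.
- robot.camera_info(name): a dict with "vfov" (degrees; the focal length in pixels is half the picture's height over the tangent of half this angle, whatever the lens; pixels are square), "cx", "cy" (the principal point, pixels), "view" (4x4, takes a point from world to camera coordinates). Camera axes: x right, y down, z forward; pixel columns grow to the right and rows downward; lengths in m; the calibration is good to about 2 mm. A picture is of the moment at which its call begins. camera_info takes no time and is no camera call.
A pose or a line that the arm cannot do raises robot.Unreachable and nothing moves.
- robot.job_done(): hands the job in; it is judged then, once.
Readings, each from a call of its own:
- robot.read_t(): time.
- robot.read_qpos(): joint angles.
- robot.read_qvel(): joint speeds.
- robot.read_effort(): joint torques, N m.
- robot.read_position(): TCP position.
- robot.read_tcp_rot(): TCP orientation.
- robot.read_force(): force on the tool from outside, world axes, zero at the start.
- robot.read_ft_torque(): the same for the moment, N m.
- robot.read_grip_width(): opening from 0.0 (shut) to 1.0 (fully open).
- robot.read_finger_force(): force on a finger pad.
Only numpy, scipy, OpenCV 4.12 (cv2) and the standard library are available. Lean on these libraries where they do the work, as an engineer would, in place of code of your own. Each camera call takes 0.05 s, during which the arm holds its last target. There are 200 camera calls.

## Working session

There is one attempt and no reset: what is moved stays moved. The work goes in short steps, each a Python script; the robot and the scene stay as the last script left them, time stands still between calls to the robot, and variables do not carry over. Pictures are saved under pics/ and viewed, at most 10 in all, crops included, and the job is handed in when it is done.

```bash
mkdir -p pics
cat > h.py <<'E'
import numpy as np, cv2
from rig import robot
def grab(n):
    im,d=robot.grab_frame(n); np.savez(f'{n}.npz',im=im,d=d); return im,d
def K(n):
    c=robot.camera_info(n); return 192/np.tan(np.radians(c['vfov'])/2),c['cx'],c['cy'],np.array(c['view']),c
def world(n,d):
    f,cx,cy,V,_=K(n); v,u=np.mgrid[:384,:512]
    P=np.stack([(u-cx)/f*d,(v-cy)/f*d,d],-1); return (P-V[:3,3])@V[:3,:3]
E
python3 - <<'E'
from h import *
for n in('scene','top'):
    im,d=grab(n); cv2.imwrite(f'pics/{n}0.png',cv2.resize(im[:,:,::-1],(768,576)))
    print({k:v for k,v in K(n)[4].items()})
print(robot.read_t(),robot.read_tcp_rot())
E
```

```text
{'vfov': 55.20580715958914, 'cx': 259.8121500791558, 'cy': 188.50822434511264, 'view': array([[ 0.76449179,  0.64460281, -0.00628621, -0.38919836],
       [ 0.4465195 , -0.5365502 , -0.71605462, -0.16256197],
       [-0.46494369,  0.54461096, -0.69801595,  1.67208989],
       [ 0.        ,  0.        ,  0.        ,  1.        ]])}
{'vfov': 48.86938772436673, 'cx': 258.6976300066164, 'cy': 191.30564237656944, 'view': array([[-2.38350826e-03, -9.99996489e-01,  1.15838899e-03,
        -1.36017257e-02],
       [-9.96276540e-01,  2.27480541e-03, -8.61851596e-02,
         5.62037967e-01],
       [ 8.61822219e-02, -1.35949881e-03, -9.96278463e-01,
         1.60193825e+00],
       [ 0.00000000e+00,  0.00000000e+00,  0.00000000e+00,
         1.00000000e+00]])}
0.1 [[ 9.29432328e-01 -3.68992369e-01 -4.24453823e-04]
 [-3.68992580e-01 -9.29431141e-01 -1.49360432e-03]
 [ 1.56627995e-04  1.54482445e-03 -9.99998794e-01]]
```

View pics/scene0.png

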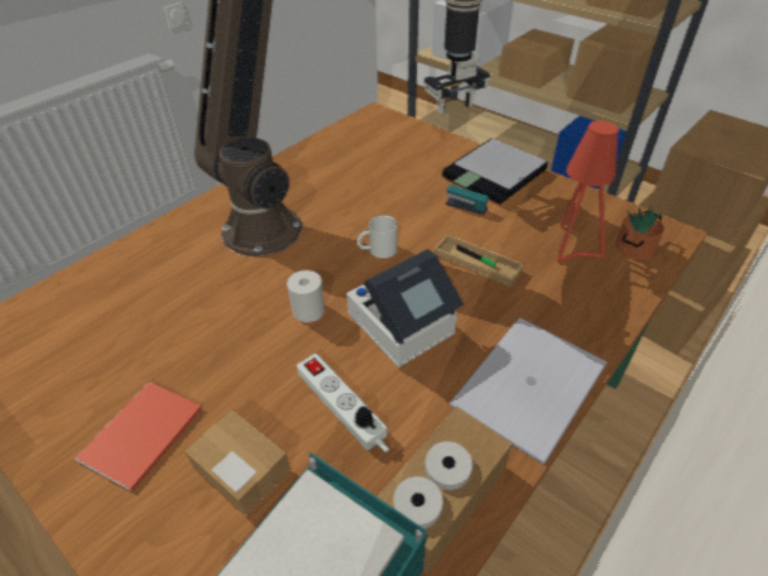

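View pics/top0.png

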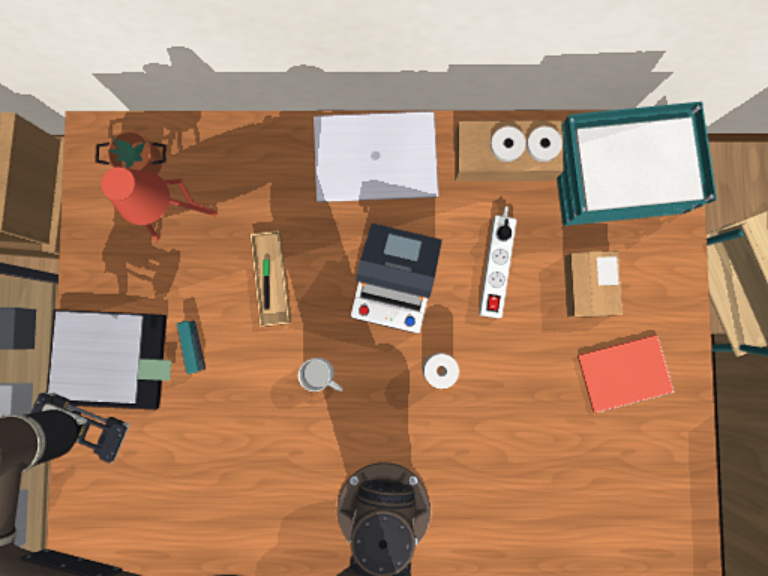

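The top view (768×576 scale) shows the printer at about (397,275) with its cover raised. The cancel button is red at (363,310), feed is blue at (410,321), and the strip's rocker is at (493,302), to the right of the printer. The mug (316,375) and spare roll (441,371) stand in front of the printer.

```bash
cat > meas.py <<'E'
from h import *
def masks(n,im,d):
    W=world(n,d); hsv=cv2.cvtColor(im,cv2.COLOR_RGB2HSV).astype(int)
    h,s,v=hsv[...,0],hsv[...,1],hsv[...,2]
    z=W[...,2]; reg=(W[...,0]>.3)&(W[...,0]<.85)&(W[...,1]>-.45)&(W[...,1]<.15)&(z>.03)&(z<.25)
    red=((h<6)|(h>174))&(s>170)&(v>90)&reg; blue=(h>100)&(h<125)&(s>130)&(v>60)&reg
    return W,red,blue,v,s,reg
def comps(m,W,name):
    k,l,st,c=cv2.connectedComponentsWithStats(m.astype(np.uint8))
    for i in range(1,k):
        if st[i,4]>=12:
            p=W[l==i]; print(name,'px',c[i].round(1),st[i,4],'med',np.median(p,0).round(4),'rng',(p.max(0)-p.min(0)).round(3))
def ray(n,px,z):
    f,cx,cy,V,_=K(n); d=V[:3,:3].T@np.array([(px[0]-cx)/f,(px[1]-cy)/f,1]); o=-V[:3,:3].T@V[:3,3]
    return o+d*(z-o[2])/d[2]
E
python3 - <<'E'
from meas import *
for n in('scene','top'):
    q=np.load(n+'.npz'); im,d=q['im'],q['d']; W,red,blue,v,s,reg=masks(n,im,d)
    print(n); comps(red,W,'red'); comps(blue,W,'blue')
    strip=reg&(W[...,2]>.034)&(W[...,2]<.05)&(s<60)&(v>120)
    k,l,st,c=cv2.connectedComponentsWithStats(strip.astype(np.uint8)); 
    for i in np.argsort(-st[1:,4])[:2]+1:
        p=W[l==i][:,:2].astype(np.float32); r=cv2.minAreaRect(p*1000); print('strip',c[i],st[i,4],r)
    if n=='top':
        m=reg&(W[...,2]>.1)&(v<110)&(W[...,0]>.45)&(W[...,1]>-.2); P=W[m]
        print('cover',len(P),P.min(0),P.max(0))
        np.save('cover.npy',P)
E
```

```text
scene
red px [208.9 243.9] 46 med [ 0.5204 -0.2823  0.0465] rng [0.031 0.026 0.013]
blue px [240.7 194.1] 18 med [ 0.4766 -0.0686  0.0925] rng [0.013 0.02  0.012]
strip [226.70177384 265.12084257] 902 ((614.5386962890625, -296.68218994140625), (56.82587432861328, 259.44384765625), 80.72280883789062)
strip [267.0974359  224.31282051] 195 ((599.5850830078125, -90.24269104003906), (269.69244384765625, 135.52110290527344), 27.092363357543945)
top
red px [328.5 201.9] 43 med [ 0.519  -0.2799  0.0449] rng [0.035 0.029 0.018]
red px [242.1 206.3] 25 med [0.5019 0.0468 0.0897] rng [0.019 0.018 0.015]
blue px [272.9 213.5] 27 med [ 0.4727 -0.0672  0.0894] rng [0.019 0.019 0.014]
strip [331.5465288  178.20236337] 677 ((614.0445556640625, -294.58685302734375), (55.378761291503906, 259.281005859375), 80.41448974609375)
strip [221. 249.] 5 ((342.6997375488281, 127.66976928710938), (14.853743553161621, 0.5431947708129883), 1.1984398365020752)
cover 1690 [ 0.52483997 -0.14363891  0.12012876] [0.70851939 0.06101921 0.20951316]
```

```bash
cat > geo.py <<'E'
from meas import *
feed=np.array([.474,-.068]); canc=np.array([.502,.0468])
y=(canc-feed)/np.linalg.norm(canc-feed); x=np.array([y[1],-y[0]]); mid=(feed+canc)/2
R=np.c_[np.r_[x,0],np.r_[y,0],[0,0,1]]          # printer axes
O=np.r_[mid+.081*x,0]
def pad(th): # pad centre in world
    a=np.array([-.126,0,.05]); c,s=np.cos(th),np.sin(th)
    return O+R@np.array([.102+a[0]*c+a[2]*s,0,.085-a[0]*s+a[2]*c])
E
python3 - <<'E'
from geo import *
print(O,np.degrees(np.arctan2(x[1],x[0])))
q=np.load('top.npz'); W,red,blue,v,s,reg=masks('top',q['im'],q['d'])
P=(W-O)@R
m=(abs(P[...,1])<.085)&(P[...,0]>-.1)&(P[...,0]<.11)&(P[...,2]>.1)
p=P[m]; print(len(p),p.min(0),p.max(0))
for a in np.arange(-.08,.12,.015):
    k=m&(abs(P[...,0]-a)<.0075); print(a.round(3),k.sum(),np.median(P[k][:,2]).round(4) if k.any() else '',np.percentile(P[k][:,2],90).round(4) if k.any() else '')
# points on main top: fit line z = a+bx
k=m&(P[...,0]>-.04)&(P[...,0]<.05)&(P[...,2]>.14); a=np.polyfit(P[k][:,0],P[k][:,2],1)
print('theta',np.arctan(-a[0]),a)
th=np.arctan(-a[0]); print('pad',pad(th))
rr=cv2.resize(q['im'][140:230,220:350,::-1],None,fx=6,fy=6,interpolation=cv2.INTER_CUBIC); cv2.imwrite('pics/crop.png',rr)
E
```

```text
[ 0.56669315 -0.02979345  0.        ] -13.706961004079817
1770 [-0.03031793 -0.08484268  0.1321694 ] [0.10991614 0.08498118 0.20951316]
-0.08 0  
-0.065 0  
-0.05 0  
-0.035 4 0.1686 0.1693
-0.02 198 0.1848 0.1932
-0.005 228 0.2 0.2045
0.01 211 0.2019 0.2057
0.025 199 0.2 0.2047
0.04 191 0.1888 0.1949
0.055 185 0.1784 0.1843
0.07 178 0.1678 0.173
0.085 176 0.1569 0.163
0.1 175 0.146 0.1511
0.115 25 0.1395 0.1433
theta -0.018142106222038882 [0.0181441  0.19459671]
pad [ 0.54251558 -0.02389648  0.13270599]
```

View pics/crop.png

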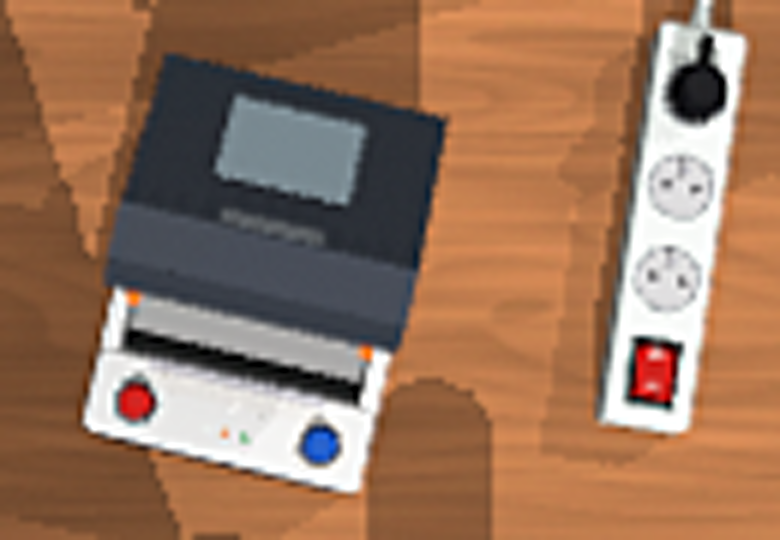

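The crop shows the grey push pad at crop (272,226), i.e. full-image px (265.3,177.7). The cover opens at about 0.62 rad (slope 0.71), and the OFF rocker is clear of obstacles. Now the first move.

```bash
cat >> geo.py <<'E'
TR=np.c_[R[:,0],-R[:,1],[0,0,-1]]
def st(m=''): print(m,'t',round(robot.read_t(),2),'p',np.round(robot.read_position(),4),'F',np.round(robot.read_force(),1))
E
python3 - <<'E'
from geo import *
print('pad seen',ray('top',(265.3,177.7),.199),'model',pad(.62),pad(0))
robot.move_gripper(0.0)
robot.servo_line([.22,.50,.32],speed=.3)
p=pad(.62)
robot.goto(p+[0,0,.08],TR); st('above')
robot.servo_line(p+[0,0,.015],speed=.2); st('near')
for n in('top','scene'):
    im,d=grab(n)
f,cx,cy,V,_=K('scene'); c=V[:3,:3]@p+V[:3,3]; u,v=int(c[0]/c[2]*f+cx),int(c[1]/c[2]*f+cy)
cv2.imwrite('pics/near.png',cv2.resize(im[v-60:v+60,u-75:u+75,::-1],None,fx=5,fy=5,interpolation=cv2.INTER_CUBIC))
E
```

```text
pad seen [ 0.59385598 -0.03751817  0.199     ] model [ 0.59438446 -0.03654743  0.19890435] [ 0.54337666 -0.0241065   0.135     ]
above t 4.54 p [ 0.5945 -0.0358  0.2789] F [-0.2  0.4 -0.4]
near t 5.02 p [ 0.5948 -0.0362  0.2145] F [0.3 0.6 0.4]
```

View pics/near.png

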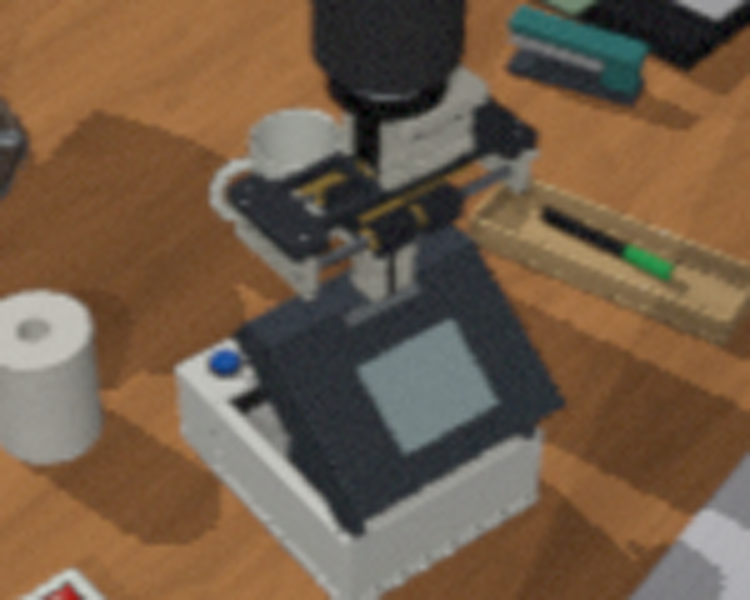

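The view shows the shut fingertips just above the grey pad at about (385,300) in the crop. Next I push along the hinge arc.

Run:
```python
from geo import *
for th in (.62,.5,.38,.26,.15,.07,.02):
    robot.servo_line(pad(th),speed=.08); st(th)
b=pad(0)
for dz in (0,.0015,.003,.0045,.006,.0075):
    robot.servo_line(b-[0,0,dz],speed=.05); st(dz)
    if robot.read_force()[2]>14: break
robot.dwell(.2); st()
robot.servo_line(b+[0,0,.06],speed=.2)
im,d=grab('scene'); W=world('scene',d); P=(W-O)@R
m=(abs(P[...,1])<.07)&(P[...,2]>.1)&(P[...,2]<.16)&(P[...,0]>0)&(P[...,0]<.09)
print(np.polyfit(P[m][:,0],P[m][:,2],1),m.sum(),[np.median(P[m&(abs(P[...,0]-a)<.01)][:,2]).round(4) for a in(-.0,.02,.05,.08)]); st()
```

```text
0.62 t 5.45 p [ 0.5943 -0.0366  0.199 ] F [-0.  -0.8  0.6]
0.5 t 5.8 p [ 0.5814 -0.0334  0.1895] F [0.4 0.4 0.4]
0.38 t 6.15 p [ 0.57   -0.0306  0.1782] F [-0.5  0.1  1.5]
0.26 t 6.5 p [ 0.5598 -0.0282  0.1656] F [ 0.6 -0.2  0.7]
0.15 t 6.83 p [ 0.5517 -0.0262  0.1531] F [ 0.5  0.2 -0.1]
0.07 t 7.12 p [ 0.5467 -0.025   0.1435] F [-0.3  0.1  0.7]
0.02 t 7.37 p [ 0.544  -0.0244  0.1372] F [-0.8 -0.2 -0.5]
0 t 7.62 p [ 0.5442 -0.0241  0.1356] F [ 1.9 -1.4  2.4]
0.0015 t 7.87 p [ 0.5443 -0.0241  0.1352] F [-2.  -0.5 13.2]
0.003 t 8.12 p [ 0.5443 -0.0241  0.135 ] F [-6.4  1.6 24.7]
 t 8.32 p [ 0.5443 -0.0241  0.1351] F [-6.7  1.  24.6]
[-0.00042633  0.13524164] 753 [np.float64(0.1354), np.float64(0.1351), np.float64(0.1355), np.float64(0.1351)]
 t 8.83 p [ 0.5427 -0.0241  0.1944] F [-1.1 -0.  -0.3]
```

The cover is shut: its top is flat at 0.135 m. Rocker next.

```bash
cat >> geo.py <<'E'
ys=np.radians(-9.45); sx=np.array([np.cos(ys),np.sin(ys),0]); sy=np.array([-sx[1],sx[0],0]); TS=np.c_[sx,-sy,[0,0,-1]]
piv=np.array([.5197,-.2808,0])
E
python3 - <<'E'
from geo import *
robot.servo_line(robot.read_position()+[0,0,.04],speed=.2)
t=piv-.0155*sx
robot.goto(t+[0,0,.15],TS)
robot.servo_line(t+[0,0,.058],speed=.2); st('near')
im,d=grab('scene'); cv2.imwrite('pics/rock.png',cv2.resize(im[190:300,140:280,::-1],None,fx=5,fy=5,interpolation=cv2.INTER_CUBIC))
E
```

```text
near t 10.84 p [ 0.5055 -0.2778  0.0589] F [ 0.8 -0.7  0.6]
```

View pics/rock.png

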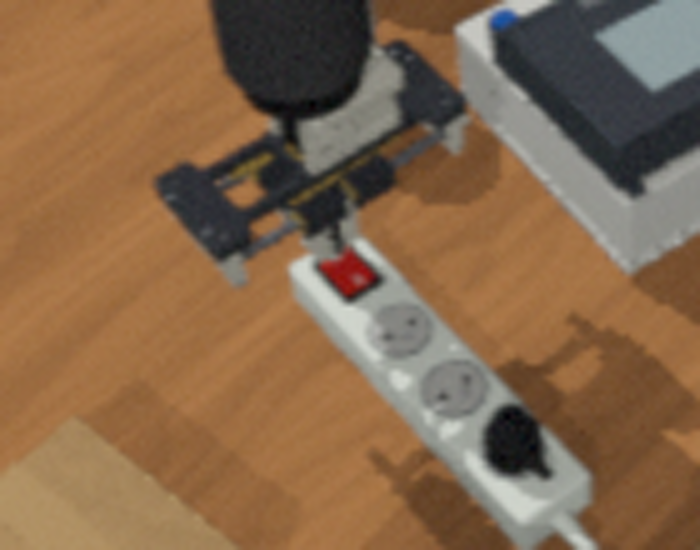

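The tip is over the rocker's near (ON) end, at about (335,245) in the crop. Next I press.

Run:
```python
from geo import *
t=piv-.0155*sx
for z in (.052,.050,.049,.048,.047,.046,.045,.044,.043,.042,.041):
    robot.servo_line(t+[0,0,z],speed=.05); st(z)
    if robot.read_force()[2]>15: break
robot.servo_line(t+[0,0,.09],speed=.2)
robot.servo_line(t+[0,0,.19],speed=.3)
f=np.r_[feed,0]; robot.goto(f+[0,0,.17],TR); st()
for n in('top','scene'):
    im,d=grab(n); W,red,blue,*_=masks(n,im,d); comps(red,W,n+'red'); comps(blue,W,n+'blue')
cv2.imwrite('pics/rock2.png',cv2.resize(im[165:265,170:310,::-1],None,fx=5,fy=5,interpolation=cv2.INTER_CUBIC))
P=(W-piv)@np.c_[sx,sy,[0,0,1]]
for a in(-.012,-.008,-.004,0,.004,.008,.012):
    m=(abs(P[...,0]-a)<.002)&(abs(P[...,1])<.01); print(a,np.median(P[m][:,2]).round(4),m.sum())
```

```text
0.052 t 11.16 p [ 0.5046 -0.2783  0.0525] F [ 0.1 -0.1 -0.7]
0.05 t 11.41 p [ 0.5048 -0.2784  0.0503] F [ 0.8 -0.5  0.7]
0.049 t 11.66 p [ 0.5043 -0.2783  0.049 ] F [-0.5 -0.7  2.7]
0.048 t 11.91 p [ 0.5042 -0.2782  0.0477] F [-1.2 -0.2  0.6]
0.047 t 12.16 p [ 0.5044 -0.2782  0.0468] F [0.1 0.2 0.3]
0.046 t 12.41 p [ 0.5046 -0.2783  0.0461] F [0.1 0.1 1.2]
0.045 t 12.66 p [ 0.5048 -0.2784  0.0458] F [-0.9  1.   8. ]
0.044 t 12.91 p [ 0.5049 -0.2784  0.0455] F [-4.4  2.6 14.8]
0.043 t 13.16 p [ 0.5049 -0.2785  0.0453] F [-6.7  5.6 21.7]
 t 14.88 p [ 0.4738 -0.0682  0.1693] F [0.9 0.  0.5]
topred px [328.5 201.8] 49 med [ 0.5191 -0.2784  0.0436] rng [0.035 0.028 0.021]
scenered px [209.  244.2] 45 med [ 0.5217 -0.2826  0.046 ] rng [0.033 0.025 0.016]
sceneblue px [240.2 193.8] 13 med [ 0.4742 -0.071   0.094 ] rng [0.034 0.032 0.033]
-0.012 0.0453 5
-0.008 0.0447 6
-0.004 0.0487 2
0 0.0473 6
0.004 0.047 6
0.008 0.0486 4
0.012 0.0476 10
```

View pics/rock2.png

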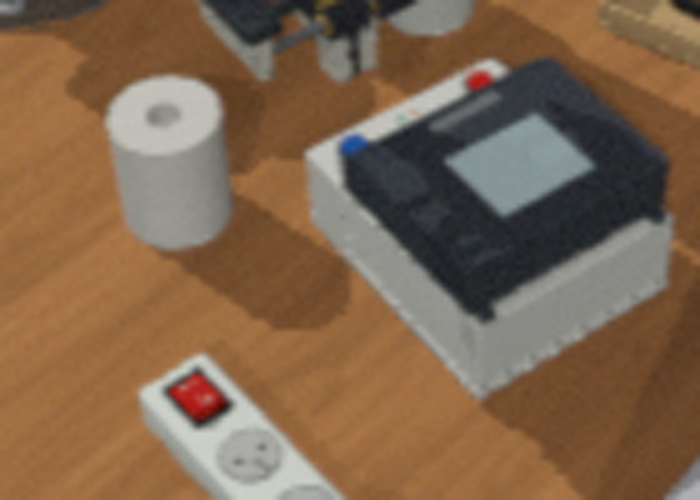

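The rocker shows ON: its strip-end side is now the lower one, it snapped at about 0.048 m, and it then bottomed firmly. Now the feed button.

Run:
```python
from geo import *
t=np.r_[feed-.002*x,0]
robot.servo_line(t+[0,0,.10],speed=.15)
for z in np.arange(.095,.083,-.001):
    robot.servo_line(t+[0,0,z],speed=.05); st(z.round(3))
    if robot.read_force()[2]>15: break
robot.dwell(.2); st('held')
robot.servo_line(t+[0,0,.12],speed=.1); robot.servo_line(t+[0,0,.24],speed=.3); robot.goto([.25,.45,.35],TR)
robot.dwell(.3); st()
for n in('top','scene'):
    im,d=grab(n); W,red,blue,*_=masks(n,im,d); comps(red,W,n+'red'); comps(blue,W,n+'blue')
    if n=='top': cv2.imwrite('pics/end.png',cv2.resize(im[100:300,100:450,::-1],None,fx=2.2,fy=2.2,interpolation=cv2.INTER_CUBIC))
```

```text
0.095 t 15.85 p [ 0.4723 -0.0675  0.0954] F [ 0.6 -0.7  0.2]
0.094 t 16.1 p [ 0.4722 -0.0675  0.0942] F [-0.5 -0.2 -0.4]
0.093 t 16.35 p [ 0.4723 -0.0675  0.0932] F [0.1 0.5 1.5]
0.092 t 16.6 p [ 0.4723 -0.0675  0.0921] F [ 0.3 -0.4  2.6]
0.091 t 16.85 p [ 0.4723 -0.0675  0.0911] F [0.6 0.5 3.5]
0.09 t 17.1 p [ 0.4723 -0.0675  0.0901] F [0.5 1.5 4.8]
0.089 t 17.35 p [ 0.4723 -0.0675  0.0893] F [0.  0.9 6.8]
0.088 t 17.6 p [ 0.4723 -0.0675  0.0891] F [-4.1  3.2 16.8]
held t 17.8 p [ 0.4724 -0.0675  0.0891] F [-4.6  2.1 16.5]
 t 21.18 p [0.2504 0.4497 0.35  ] F [ 0.1 -0.2  0.3]
topred px [328.5 201.8] 49 med [ 0.5192 -0.2783  0.0452] rng [0.034 0.028 0.02 ]
topred px [242.  206.3] 24 med [0.502  0.0467 0.0913] rng [0.019 0.015 0.014]
topblue px [273.  213.5] 26 med [ 0.4742 -0.0673  0.0885] rng [0.019 0.015 0.015]
scenered px [209.1 244.1] 47 med [ 0.5227 -0.2816  0.0467] rng [0.036 0.03  0.015]
sceneblue px [240.2 193.7] 12 med [ 0.4742 -0.0698  0.0936] rng [0.03  0.031 0.028]
```

View pics/end.png

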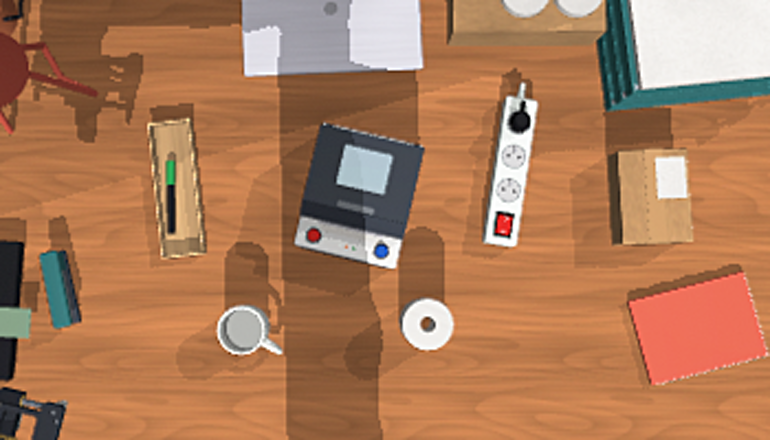

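The final view shows the cover shut at (355,190), the strip switched on, both buttons up, and everything else in place. The arm is clear.

```bash
python3 -c "
from rig import robot
print(robot.job_done())"
```

```text
the job is handed in; nothing more can be done
None
```

I shut the cover, switched the strip on and pressed the feed button right down and released it, in that order. The job was handed in at about 21 s, with nothing else on the desk moved.

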